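Lift the hot steamer nozzle with tongs

ROBOT

A 6-joint arm with a two-finger parallel gripper is mounted at the origin on the work surface. World frame = base frame: x ahead of the robot, y to its left, z up, the work surface at z = 0. Lengths are in mm, angles in rad, forces in N, time in s.
With the tool pointing down it reaches from about 300 to 875 mm from the base axis. Payload 6.4 kg.
Tool frame: the origin (TCP) lies at the very end of the fingers, on their centre line; the grasp point (between the pads) lies 19 mm behind it; z points along the fingers, y is the line along which they close (so a half turn about z gives the same grasp; the last joint's range is limited). The gripper opens to 85 mm and grips with 20 to 120 N. Pads are 22 mm wide; open, the fingers measure 114 mm over their backs; the gripper's body (76 mm by 85 mm) begins 54 mm behind the grasp point. The pads swing forward as they close: fully open they stand 13 mm farther back than shut.
Start: joints at [-1.367, 0.181, 1.607, -0, 1.354, -0.206], TCP at [229.112, -527.398, 231.288] pointing down, gripper open.
Joint ranges: [-2.99, 2.99], [-0.89, 2.07], [0.3, 2.58], [-1.14, 4.28], [0, 2.63], [-3.12, 3.12]. Speed limits (rad/s): [2.57, 2.57, 3.01, 3.14, 3.14, 3.14].

INTERFACE

Orientations are given as a unit quaternion [x, y, z, w].
In Python, from cell import env gives the robot as it stands.
- The arm moves only by the shell command python3 -m inch 'ROWS' [OPENING] [FORCE]. ROWS is JSON, a list of rows, each a list of 2 entries, a list of its own where there are three numbers: the shift along the tool's x, y, z each as a share of 500 mm, from -1 to 1, then the turn about the tool's z as a share of 30 degrees, from -1 to 1. A call has 1 to 10 rows; each row is the pose to reach, as a shift and turn from the pose commanded when the call began, along the tool's axes at that moment; what a row does not reach only later rows make up. A row lasts 1/8 s, in which the tool goes at most 62.5 mm and 10.7 degrees, less where a joint would pass 70% of its speed; a pose out of reach is approached as far as the arm can. A call with a number of a shift or a turn outside -1 to 1 is refused whole. A call with a gripper value outside its range is refused whole. OPENING is the opening, from 0 (shut) to 1 (fully open), set as the call begins (- or left out, the last holds). The fingers move at their own pace and stop on an object; FORCE is the grip in N (left out, the last holds). Time passes only in rows, so rows that repeat a pose let the fingers close. It gives the time, the measured TCP pose, the force, the opening and the grip force at its end, in the units of the state.
- env.get_obs(): the state, without advancing time (a new reading comes with each control period).
- env.get_image(name): name is "scene" or "top" or "wrist"; returns the picture (480x640x3 uint8, red, green, blue); there is no depth.
- env.calibration(name): a dict with "fx", "fy", "cx", "cy" (pixels), "T" (4x4, takes a point from camera to world coordinates); the wrist camera has in their place "tool_from_camera" (4x4, takes a point from camera to tool coordinates, whose origin is the TCP and whose axes are the flange's). Camera axes: x right, y down, z forward; pixel columns grow to the right and rows downward; lengths in mm; the calibration is good to about 2 mm. A picture is of the moment at which its call begins: read the wrist's pose just before it. calibration takes no time and is no camera call.
- env.sign_off(): hands the job in; it is judged then, once.
The state is a dict: "time_s": time; "qpos": joint angles; "qd": joint speeds; "tau": joint torques, N m; "ee_pos": TCP position; "tool_rot": TCP orientation; "contact_force": force on the tool from outside, world axes, zero at the start; "moment": the same for the moment, N m; "opening": finger opening in mm; "finger_force": force on a finger pad.
Only numpy, scipy, OpenCV 4.12 (cv2) and the standard library are available. Lean on these libraries where they do the work, as an engineer would, in place of code of your own. Each camera call takes 0.05 s, during which the arm holds its last target. There are 200 camera calls.

TASK

The brass nozzle has just come off the garment steamer and is still hot. Pick up the green-gripped tongs, close their jaws on the brass nozzle and lift it at least 10 cm up off its rest, touching it with nothing but the tongs, then finish while still holding it up there, motionless in the squeezed tongs. Leave the black spare nozzle and everything else on the shelf where it is.

Things in the scene. Friction and masses are not known exactly. Their poses are not given: they have to be found in the camera images.
- tongs_grip (a point): Point midway between the two green grips of steel spring tongs (230 mm long, 100 g) lying flat, arms side by side, 20 mm above their underside; centre of mass 24 behind. x points to the jaws, y across (squeeze). Each grip: plate x +-27, z +-20, 7 thick. Width over the grips here 58 open, 40 closed on the nozzle (outer faces then parallel; open, they flare 5.5 deg each toward the jaws).
- tongs_jaws (a point): Point midway between the two green jaws, 90 mm ahead (+x) of tongs_grip at the same height, same axes. Jaws are 20 mm high (z +-10), 25 long (x +-12), each a shallow V that centres a round barrel on this point. Open gap 55 to 60 mm at the jaw ends, 66 at mid-jaw; 82 mm over the outside. Tail eyelet ends 134 mm behind tongs_grip.
- tong_left (a joint): Left (+y) arm's angle about the pivot 90 mm behind tongs_grip, rad: 0 open (start), 0.097 closed on the nozzle, 0.155 shut. Springs open: squeezing at tongs_grip takes 4 N a side at first, 6.5 N at nozzle width; half of any grip beyond reaches the jaws. Grip width falls 180 mm/rad, jaw gap 360 mm/rad. Squeezed to 50 mm over the grips, they carry with jaws open wide enough.
- tong_right (a joint): The same for the right (-y) arm; always equal to tong_left.
- nozzle_mid (a point): Hot brass nozzle, 60 g: upright round barrel, diameter 30 mm, height 28, with a spout (diameter 18, height 8) on top. This point is on its axis, 15 mm above its underside. It stands loose in the middle of a grey round rest, diameter 56 and 30 mm high (foot diameter 68, 4 high), so the point starts 45 mm above the shelf.
- spare_mid (a point): The spare nozzle, same shape and size, black plastic, on a second, like rest. Point as for the brass nozzle. Which of the two rests holds which nozzle varies. Not to be moved.
- steamer_head: Black plastic steamer head lying on the shelf, 60 x 130 mm, 45 mm high, with a handle stub reaching 150 mm to its +x and a steel plate to -x. Origin under its middle. Not to be moved.
- stay_box: Clear open acrylic box of collar stays, 80 x 110 mm, 35 mm high. Origin under its middle. Not to be moved.
- clip_tray: Silver aluminium tray of clips, 100 x 170 mm, 16 mm high. Origin under its middle. Not to be moved.
There are look-alikes about, which are no part of the job. What is shaped like the part that bears tongs_grip but pink is not meant.

How it is judged (in metres and radians):
On the way, in this order (a step that is already met when the one before it is completed fails the run):
1. the tongs are held by the gripper, off the shelf (contact force between the fingers and tongs above 0.5 N and height (world z) of tongs_grip above 0.03 m), for 0.2 s.
2. both jaws of the tongs press on the brass nozzle (contact force between each of tong_left, tong_right and nozzle above 0.5 N), for 0.2 s.
At the end, for the whole second after the job is handed in: The brass nozzle is pinched between the two jaws (over 0.5 N each, its middle within 20 mm of the jaw point), 90 mm or more above where it stood, still (below 0.03 m/s), the tongs gripped by the fingers, and the robot itself not touching the nozzle (all of step 2 and contact force between the fingers and tongs above 0.5 N and height (world z) of nozzle_mid above 0.135 m and distance between nozzle_mid and tongs_jaws below 0.02 m and height (world z) of tongs_jaws above 0.125 m and contact force between the arm and nozzle below 0.05 N and linear speed of nozzle below 0.03 m/s); the arm keeps its last pose, push and grip.
It fails at once if the robot itself touches the hot nozzle (contact force between any of the fingers, the arm and nozzle above 0.1 N).
It fails at once if the spare nozzle is moved by more than 15 mm (distance of spare_mid from where it was at the start of the episode above 0.015 m).
It fails at once if the steamer head, the box of stays or the clip tray is moved by more than 20 mm (distance of any of steamer_head, stay_box, clip_tray from where it was at the start of the episode above 0.02 m).
It also fails if it takes over 38 s, if anything falls off the work surface, if the arm or the gripper's body presses on something with over 40 N, if the wrist force passes 120 N, or if a joint passes its speed limit or range.

## Working session

There is one attempt and no reset: what is moved stays moved. The work goes in short steps, Python scripts to look and compute and a shell command to move; the robot and the scene stay as the last step left them, time stands still between calls to the robot, and variables do not carry over. Pictures are saved under pics/ and viewed, at most 10 in all, crops included, and the job is handed in when it is done.

```bash
ls; mkdir -p pics
python3 - <<'E'
from cell import env
import cv2
o=env.get_obs();print({k:o[k] for k in('time_s','ee_pos','tool_rot','opening')})
for n in('top','scene'):
    c=env.calibration(n);print(n,c)
    cv2.imwrite(f'pics/{n}0.png',env.get_image(n)[:,:,::-1])
print(env.calibration('wrist'))
E
```

```text
pics
{'time_s': 0.0, 'ee_pos': array([ 228.99394463, -526.80715335,  230.37747054]), 'tool_rot': array([ 9.79079326e-01,  2.03476910e-01, -2.28357151e-06, -9.05916986e-04]), 'opening': 85.51591639475436}
top {'fx': 512.9108392694302, 'fy': 512.9108392694302, 'cx': 313.4965863307599, 'cy': 237.72791183815661, 'T': array([[ 2.41321120e-02, -9.88318403e-01,  1.50480483e-01,
         3.88260317e+02],
       [-9.99704577e-01, -2.34206861e-02,  6.49843589e-03,
         4.25218655e+01],
       [-2.89816762e-03, -1.50592849e-01, -9.88591622e-01,
         1.16904989e+03],
       [ 0.00000000e+00,  0.00000000e+00,  0.00000000e+00,
         1.00000000e+00]])}
scene {'fx': 479.84268845660256, 'fy': 479.84268845660256, 'cx': 324.0992081597241, 'cy': 242.50622847257438, 'T': array([[-3.65599801e-01,  5.57785965e-01, -7.45125227e-01,
         1.18524271e+03],
       [ 9.30716887e-01,  2.10357735e-01, -2.99191744e-01,
         3.39690426e+02],
       [-1.01421001e-02, -8.02885073e-01, -5.96047563e-01,
         5.89251381e+02],
       [ 0.00000000e+00,  0.00000000e+00,  0.00000000e+00,
         1.00000000e+00]])}
{'fx': 380.7567156086215, 'fy': 380.7567156086215, 'cx': 315.44681221990567, 'cy': 242.2824007474081, 'tool_from_camera': array([[ 1.54026402e-03, -9.56991656e-01, -2.90111355e-01,
         7.58375847e+01],
       [ 9.99998673e-01,  1.62821002e-03, -6.17743208e-05,
        -1.79083601e-01],
       [ 5.31479725e-04, -2.90110874e-01,  9.56992893e-01,
        -1.43336589e+02],
       [ 0.00000000e+00,  0.00000000e+00,  0.00000000e+00,
         1.00000000e+00]])}
```

View pics/top0.png

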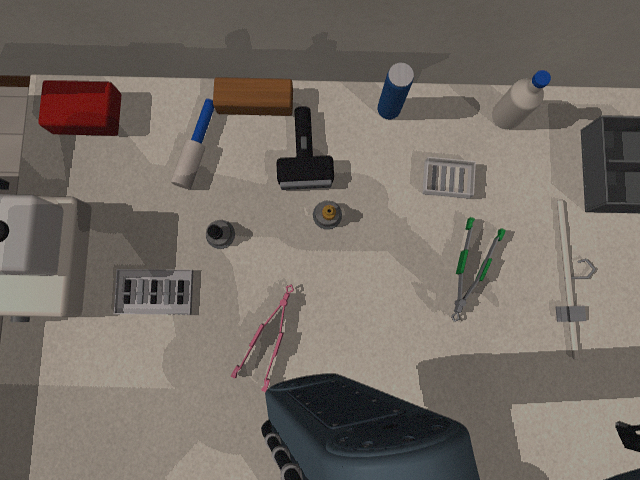

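View pics/scene0.png

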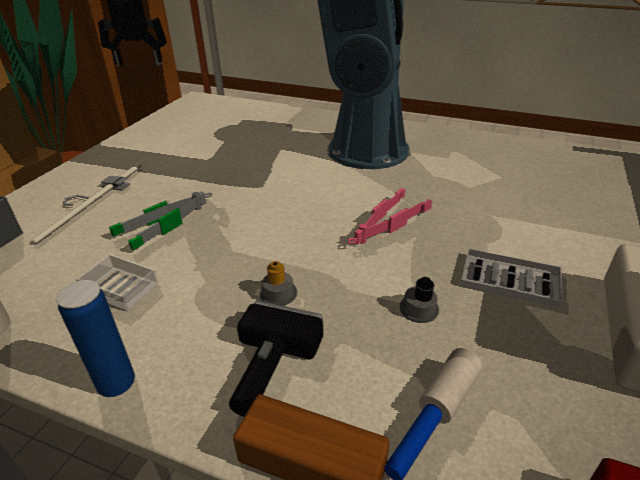

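The top view shows the green tongs (grips around (462,262) and (486,269), jaws (470,223) and (501,234), tail (459,316)). The brass nozzle is at (329,211), the spare at (220,233), the stay box at (450,178) and the steamer head at (305,172).

```bash
cat > h.py <<'E'
from cell import env
import numpy as np, cv2
from scipy.spatial.transform import Rotation as R
def pose(o=None):
    o=o or env.get_obs(); T=np.eye(4); T[:3,:3]=R.from_quat(o['tool_rot']).as_matrix(); T[:3,3]=o['ee_pos']; return T
def pix(name,u,v,z,P=None):
    c=env.calibration(name); T=c['T'] if name!='wrist' else (pose() if P is None else P)@c['tool_from_camera']
    d=T[:3,:3]@[(u-c['cx'])/c['fx'],(v-c['cy'])/c['fy'],1]; p=T[:3,3]
    return p+d*(z-p[2])/d[2]
E
python3 - <<'E'
from h import *
im=cv2.imread('pics/top0.png')[140:340,300:540]
cv2.imwrite('pics/c1.png',cv2.resize(im,(720,600),interpolation=cv2.INTER_CUBIC))
for n,u,v,z in [('gl',462,262,40),('gr',486,269,40),('jl',470,223,30),('jr',501,234,30),('tail',459,316,10),('noz',329,211,66),('spare',220,230,66)]:
    print(n,pix('top',u,v,z).round())
T=pose();print(T.round(3))
E
```

```text
gl [ 514. -279.   40.]
gr [ 499. -332.   40.]
jl [ 604. -302.   30.]
jr [ 580. -371.   30.]
tail [ 396. -279.   10.]
noz [616.  17.  66.]
spare [568. 254.  66.]
[[ 9.17000e-01  3.98000e-01 -0.00000e+00  2.29021e+02]
 [ 3.98000e-01 -9.17000e-01  2.00000e-03 -5.26891e+02]
 [ 0.00000e+00 -2.00000e-03 -1.00000e+00  2.30482e+02]
 [ 0.00000e+00  0.00000e+00  0.00000e+00  1.00000e+00]]
```

View pics/c1.png

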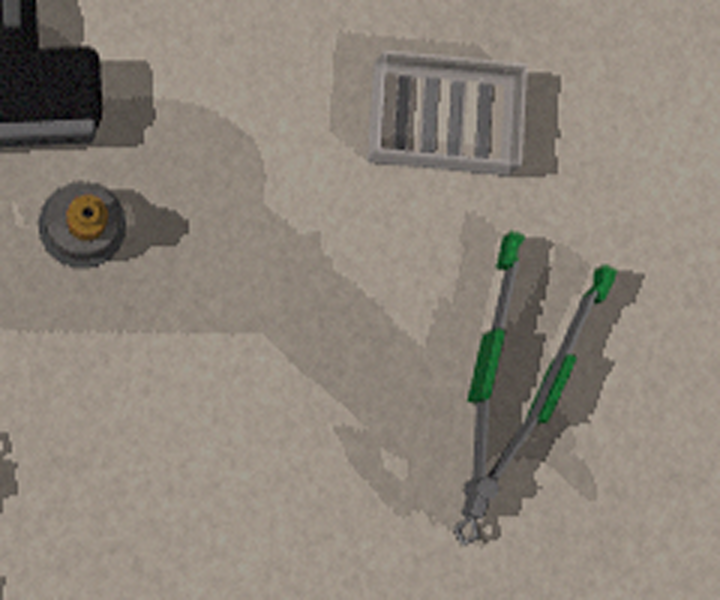

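The enlarged crop shows the grips at crop pixels (487,365) and (557,388), and the jaws at (511,250) and (604,284). That puts the grip point at about (507,-306) and the jaw point at (592,-336). They are 90 mm apart, as specified, so the tongs' yaw is about -19.5°. I'll go above the grip point.

```bash
python3 -m inch '[[[0.686,-0.184,0.1],1],[[0.686,-0.184,0.1],1],[[0.686,-0.184,0.1],1],[[0.686,-0.184,0.1],1],[[0.686,-0.184,0.1],1],[[0.686,-0.184,0.1],1],[[0.686,-0.184,0.1],1],[[0.686,-0.184,0.1],1],[[0.686,-0.184,0.1],1]]' 1 20
python3 -m inch '[[[0,0,0],0.433],[[0,0,0],0.433],[[0,0,0],0.433],[[0,0,0],0.433]]'
python3 - <<'E'
from h import *
T=pose();print(T.round(3))
im=env.get_image('wrist');cv2.imwrite('pics/w1.png',im[:,:,::-1]);np.save('pics/w1',T)
E
```

```text
time_s: 1.23
ee_pos: [506.3, -307.4, 181.4]
tool_rot: [0.998, -0.058, -0.0, 0.0]
contact_force: [0.9, 1.0, -0.0]
opening: 85.5
finger_force: 0.0
time_s: 1.72
ee_pos: [506.6, -307.1, 181.5]
tool_rot: [0.986, -0.17, 0.0, 0.0]
contact_force: [0.6, 0.8, 1.0]
opening: 85.3
finger_force: 0.0
[[ 9.42000e-01 -3.34000e-01  0.00000e+00  5.06570e+02]
 [-3.34000e-01 -9.42000e-01 -0.00000e+00 -3.07071e+02]
 [ 0.00000e+00  0.00000e+00 -1.00000e+00  1.81467e+02]
 [ 0.00000e+00  0.00000e+00  0.00000e+00  1.00000e+00]]
```

View pics/w1.png

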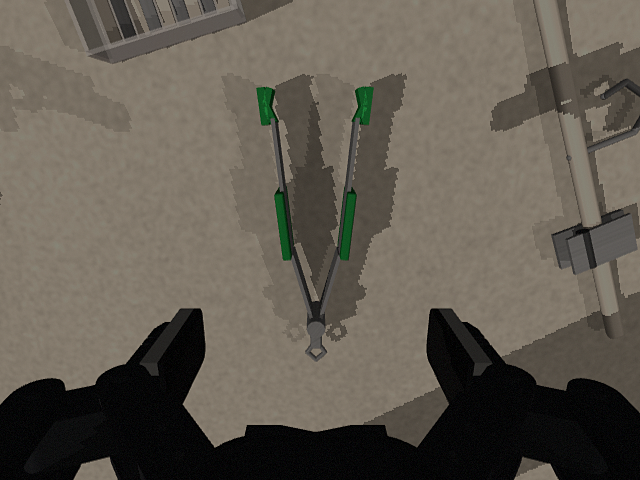

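The wrist view shows the tongs symmetric about u≈315, with grip tops at (283,226) and (348,226), jaws at (265,105) and (364,105), and the eyelet at (316,352).

Run:
```python
from h import *
P=np.load('pics/w1.npy')
g=[pix('wrist',u,226,40,P) for u in(283,348)];j=[pix('wrist',u,105,30,P) for u in(265,364)]
e=pix('wrist',316,352,15,P)
for p in (*g,*j,sum(g)/2,sum(j)/2,e): print((P[:3,:3].T@(p-P[:3,3])).round(1),p.round())
```

```text
[  1.8 -26.5 141.5] [ 517. -283.   40.]
[  1.9  23.7 141.5] [ 500. -330.   40.]
[ 90.3 -38.4 151.5] [ 605. -301.   30.]
[ 90.4  33.8 151.5] [ 580. -369.   30.]
[  1.9  -1.4 141.5] [ 509. -306.   40.]
[ 90.4  -2.3 151.5] [ 592. -335.   30.]
[-125.7   -0.7  166.4] [ 388. -264.   15.]
```

```bash
python3 -m inch '[[[0.003,-0.003,0.12],0],[[0.003,-0.003,0.22],0],[[0.003,-0.003,0.3],0],[[0.003,-0.003,0.33],0],[[0.003,-0.003,0.35],0],[[0.003,-0.003,0.35],0],[[0.003,-0.003,0.35],0]]'
python3 -m inch '[[[0,0,0],0],[[0,0,0],0],[[0,0,0],0],[[0,0,0],0],[[0,0,0],0],[[0,0,0],0]]' 0.585 20
```

```text
time_s: 2.65
ee_pos: [510.0, -306.3, 7.9]
tool_rot: [0.986, -0.169, 0.001, 0.001]
contact_force: [0.9, -0.3, 0.5]
opening: 85.7
finger_force: 0.0
time_s: 3.4
ee_pos: [509.9, -306.2, 7.8]
tool_rot: [0.986, -0.169, 0.001, 0.001]
contact_force: [0.1, -0.3, 6.6]
opening: 50.0
finger_force: 6.2
```

```bash
python3 -m inch '[[[0,0,-0.01],0],[[0,0,-0.03],0],[[0,0,-0.08],0],[[0,0,-0.14],0],[[0,0,-0.2],0],[[0,0,-0.23],0],[[0,0,-0.24],0],[[0,0,-0.24],0],[[0,0,-0.24],0]]'
python3 - <<'E'
from h import *
T=pose();print(T.round(3))
im=env.get_image('wrist');cv2.imwrite('pics/w2.png',im[:,:,::-1]);np.save('pics/w2',T)
E
```

```text
time_s: 4.53
ee_pos: [508.3, -304.9, 124.9]
tool_rot: [0.986, -0.169, -0.001, -0.001]
contact_force: [-0.9, -0.1, -1.4]
opening: 50.0
finger_force: 4.5
[[ 9.43000e-01 -3.34000e-01 -2.00000e-03  5.08316e+02]
 [-3.34000e-01 -9.43000e-01  2.00000e-03 -3.04862e+02]
 [-2.00000e-03 -1.00000e-03 -1.00000e+00  1.24911e+02]
 [ 0.00000e+00  0.00000e+00  0.00000e+00  1.00000e+00]]
```

View pics/w2.png

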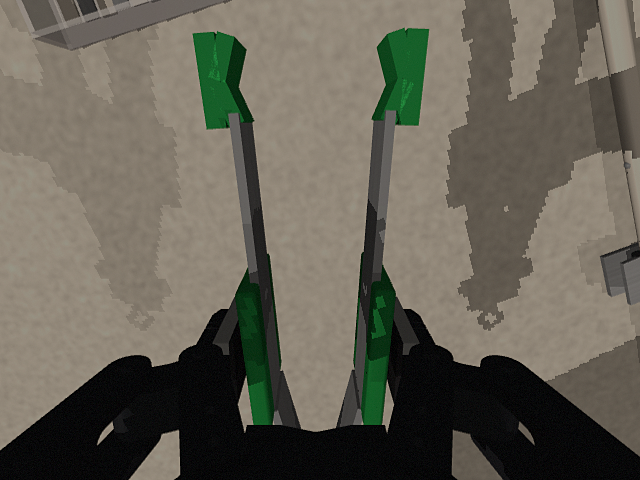

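The tongs are held level, with the jaws open. The mid-jaw apexes are at about (236,79) and (386,78). The jaw's outer width of 224 px gives a depth of 112 mm, as expected for level tongs, so the jaw point in the tool frame is about (89.5,-1.3,-12). Next I'll carry them above the brass nozzle.

```bash
python3 -m inch '[[[-0.01,-0.03,0],-0.05],[[-0.03,-0.11,0],-0.15],[[-0.06,-0.2,0],-0.25],[[-0.09,-0.29,0],-0.35],[[-0.11,-0.38,0],-0.45],[[-0.135,-0.46,0],-0.55],[[-0.155,-0.53,0],-0.6],[[-0.17,-0.58,0],-0.64],[[-0.179,-0.608,0],-0.65],[[-0.181,-0.617,0],-0.65]]'
python3 -m inch '[[[0,0,0],0],[[0,0,0],0],[[0,0,0],0]]'
python3 - <<'E'
from h import *
T=pose();print(T.round(3))
im=env.get_image('wrist');cv2.imwrite('pics/w3.png',im[:,:,::-1]);np.save('pics/w3',T)
E
```

```text
time_s: 5.82
ee_pos: [526.4, 16.5, 126.1]
tool_rot: [1.0, 0.001, -0.0, 0.0]
contact_force: [0.9, -0.1, -0.7]
opening: 50.4
finger_force: 4.5
time_s: 6.2
ee_pos: [526.8, 14.8, 126.3]
tool_rot: [1.0, -0.001, 0.0, 0.0]
contact_force: [0.4, -0.6, -1.0]
opening: 50.2
finger_force: 4.5
[[ 1.00000e+00 -1.00000e-03  0.00000e+00  5.26761e+02]
 [-1.00000e-03 -1.00000e+00 -0.00000e+00  1.48280e+01]
 [ 0.00000e+00  0.00000e+00 -1.00000e+00  1.26283e+02]
 [ 0.00000e+00  0.00000e+00  0.00000e+00  1.00000e+00]]
```

View pics/w3.png

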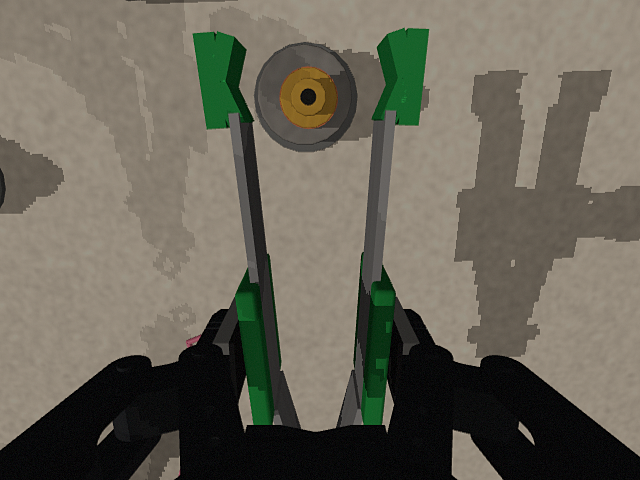

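The jaws are above the brass nozzle: spout hole at (308,97), rest rim centred at about (306,97), jaws as before.

Run:
```python
from h import *
P=np.load('pics/w3.npy')
f=lambda u,v,z:(P[:3,:3].T@(pix('wrist',u,v,z,P)-P[:3,3])).round(1)
z=P[2,3]
print('spout',f(308,97,66),'rest',f(306,97,28),'jaw',f(236,79,z+22.2),f(386,78,z+22.2),'jaw mid',f(311,79,z+22.2), 'jaw ends',f(200,33,z+22),f(215,128,z+22))
```

```text
spout [89.9 -4.8 60.3] rest [92.5 -6.7 98.3] jaw [ 89.  -24.4 -22.2] [ 89.4  19.7 -22.2] jaw mid [ 89.1  -2.3 -22.2] jaw ends [101.2 -34.  -22. ] [ 75.2 -31.6 -22. ]
```

```bash
python3 -m inch '[[[0.003,-0.006,0.005],0],[[0.003,-0.006,0.02],0],[[0.003,-0.006,0.06],0],[[0.003,-0.006,0.1],0],[[0.003,-0.006,0.14],0],[[0.003,-0.006,0.17],0],[[0.003,-0.006,0.183],0],[[0.003,-0.006,0.185],0],[[0.003,-0.006,0.185],0]]'
python3 - <<'E'
from h import *
T=pose();print(T.round(3))
im=env.get_image('wrist');cv2.imwrite('pics/w4.png',im[:,:,::-1])
cv2.imwrite('pics/s4.png',cv2.resize(env.get_image('scene')[180:330,180:380,::-1],(800,600),interpolation=cv2.INTER_CUBIC))
E
```

```text
time_s: 7.38
ee_pos: [528.7, 18.5, 34.4]
tool_rot: [1.0, -0.0, 0.001, 0.0]
contact_force: [0.7, 0.2, -0.3]
opening: 49.9
finger_force: 4.5
[[ 1.00000e+00 -0.00000e+00  1.00000e-03  5.28743e+02]
 [-0.00000e+00 -1.00000e+00 -0.00000e+00  1.84730e+01]
 [ 1.00000e-03  0.00000e+00 -1.00000e+00  3.43520e+01]
 [ 0.00000e+00  0.00000e+00  0.00000e+00  1.00000e+00]]
```

View pics/w4.png

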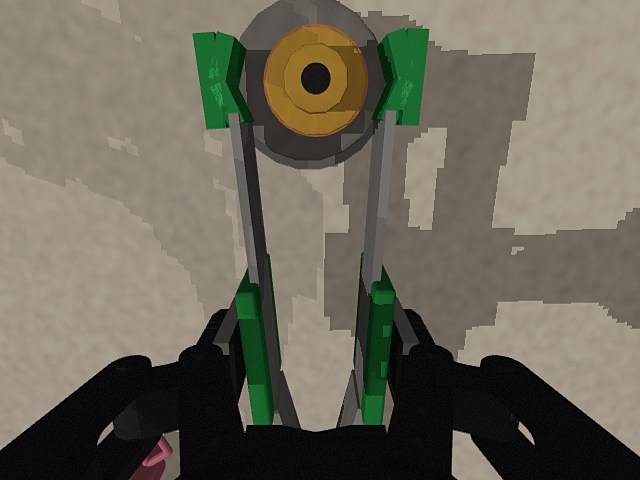

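View pics/s4.png

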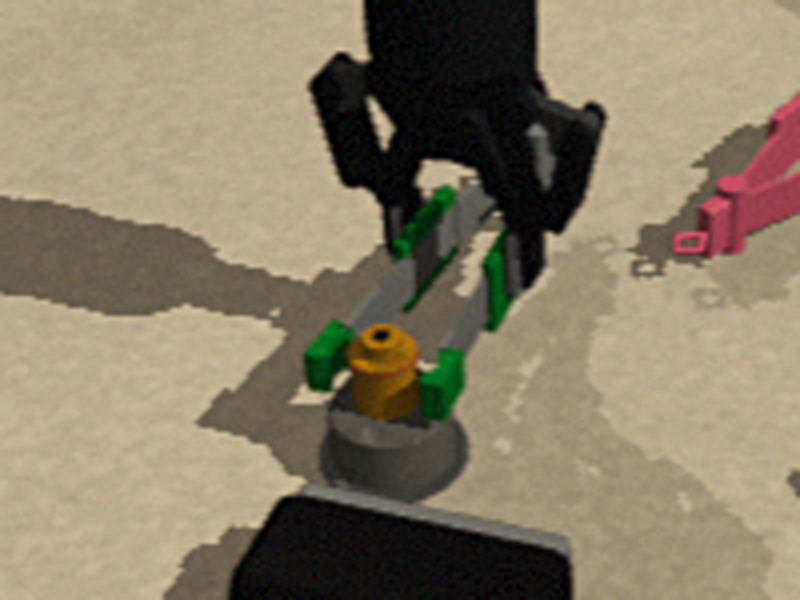

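The nozzle (316,80) is centred between the jaws (mid about (312,79)). The scene view confirms the jaws are at barrel height and clear of the rest. Now squeezing.

```bash
python3 -m inch '[[[0,0,0],0],[[0,0,0],0],[[0,0,0],0],[[0,0,0],0],[[0,0,0],0],[[0,0,0],0],[[0,0,0],0],[[0,0,0],0]]' 0.3 40
```

```text
time_s: 8.48
ee_pos: [528.7, 18.5, 34.3]
tool_rot: [1.0, -0.0, 0.0, 0.0]
contact_force: [-2.6, 0.5, 6.5]
opening: 39.0
finger_force: 43.6
```

Stopped at 39 mm with 43 N of grip: the jaws are closed on the nozzle. Lifting 140 mm.

```bash
python3 -m inch '[[[0,0,-0.005],0],[[0,0,-0.02],0],[[0,0,-0.05],0],[[0,0,-0.1],0],[[0,0,-0.15],0],[[0,0,-0.2],0],[[0,0,-0.24],0],[[0,0,-0.265],0],[[0,0,-0.278],0],[[0,0,-0.28],0]]'
python3 -m inch '[[[0,0,0],0],[[0,0,0],0],[[0,0,0],0],[[0,0,0],0],[[0,0,0],0],[[0,0,0],0],[[0,0,0],0],[[0,0,0],0]]'
python3 - <<'E'
from h import *
a=env.get_image('wrist')[:,:,::-1];b=env.get_image('scene')[:,:,::-1]
cv2.imwrite('pics/e.png',cv2.resize(np.hstack([a,b]),(800,300),interpolation=cv2.INTER_AREA))
E
```

```text
time_s: 9.72
ee_pos: [528.1, 18.6, 173.8]
tool_rot: [1.0, -0.0, -0.0, 0.0]
contact_force: [-0.8, -0.7, -1.3]
opening: 38.6
finger_force: 42.7
time_s: 10.72
ee_pos: [528.2, 18.6, 173.8]
tool_rot: [1.0, -0.0, 0.0, 0.0]
contact_force: [-0.2, -0.4, -2.1]
opening: 38.9
finger_force: 42.7
```

View pics/e.png

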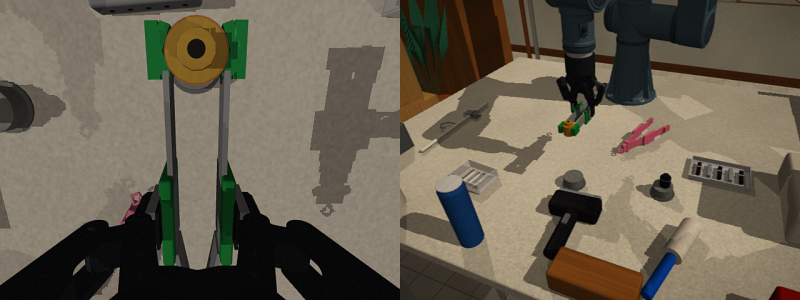

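The nozzle (197,47 in the wrist half) is pinched centrally in the jaws and held high. Its rest is empty at (572,180), and everything else is in place. Handing in.

```bash
python3 -c "
from cell import env
print(env.sign_off())"
```

```text
the job is handed in; nothing more can be done
None
```

The brass nozzle is held still in the squeezed green tongs, about 140 mm above its rest, with the spare and everything else on the shelf untouched. I handed the job in at about 11 s; the sign-off returned no verdict.

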